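# Dispense one glass blank and push it onto the orange paper

## Task

Press the plunger of the glass-blank dispenser all the way down once and let it come up again, so that a single blue blank comes out. Then push that blank aside with the fingers, sliding it flat along the table without picking it up, until it lies wholly on the orange paper square, and move clear. Leave the other blanks in the magazine and do not disturb the things lying around.

Things in the scene. Friction and masses are not known exactly. Their poses are not given: they have to be found in the camera images.
- dispenser: Fixed dispenser: a clear square magazine (41 x 41 mm, 54 mm tall) holding a stack of four blanks that stands on the table itself, joined to a white and red plunger housing (70 x 64 mm, 42 mm tall). Origin on the table under the magazine's centre; x points out of the exit slot, z up. Housing centre at x = -90 mm. The slot, 13.5 mm high at table level, is in the magazine's +x face (x = 20.5 mm)
- eject_spot (a point): Point on the bare, level table 58 mm in front of the dispenser's origin along its x axis. A full press drives a 9 mm tall steel pusher out of the slot (2.4 mm per mm of plunger) and leaves the lowest blank lying flat with its centre within about 5 mm of here. When the plunger is let go the pusher draws back and the next blank drops down: a second press would eject it too
- plunger (a joint): How far the plunger is down: 0 up, 0.025 m fully down. Sprung: about 3.4 N to start it, 8 to 11 N to press it fully down; it rises by itself when let go
- plunger_top (a point): Centre of the top of the plunger's black round cap (32 mm diameter, flat), 82 mm above the table when up; it is pressed straight down 25 mm. It moves with the plunger
- blank0_center (a point): Centre of the lowest blank in the stack, the one that the press ejects: a flat round disc of cobalt blue glass, 32 mm diameter, 10 mm thick, about 20 g. Its z axis is the disc's axis. Lying on the table its centre is 5 mm up
- blank0: The same lowest blank; origin at the centre of its underside
- blank1_center (a point): Centre of the second blank in the stack, the same disc; it must stay in the magazine
- blank2_center (a point): Centre of the third blank in the stack, likewise
- blank3_center (a point): Centre of the top blank in the stack, likewise
- orange_square: The orange paper square, 100 x 100 mm, stuck flat on the table (no step to feel); origin at its centre, x and y along its sides. It lies to the left or to the right of the dispenser's exit, with the green one on the other side
- green_square: A like square of green paper, 100 x 100 mm: not the place for this blank
- pliers: Bystander, loose: blue glass-breaking pliers lying flat, about 175 x 66 x 14 mm
- brush: Bystander, loose: small brush with handle lying flat, 170 mm long
- jar: Bystander, loose: closed green glass jar with metal lid, 56 mm wide, 60 mm tall
- bowl: Bystander, loose: yellow shallow bowl, 100 mm wide, 35 mm tall
- foil_roll: Bystander, loose: roll of copper foil lying flat, ring of 66 mm outer diameter, 10 mm tall
- pendant: Bystander, loose: green three-cornered glass pendant lying flat, about 55 x 52 x 6 mm
- cutter: Bystander, loose: brass glass cutter, a round stick 130 mm long and 18 mm thick, lying flat (origin at one end)
Not all that is in view belongs to the job. Leave any yellow look-alike of the dispenser alone.

How it is judged:
By the outcome, as a careful person would: the job done as asked, in the order asked, and still so for the second after the job is handed in, with the robot touching nothing.
It also fails if it takes over 67 s, if anything falls off the work surface, if the arm or the gripper's body presses on something with over 40 N, if the wrist force passes 120 N, or if a joint passes its speed limit or range.

## Robot

A 7-joint arm with a two-finger parallel gripper is mounted at the origin on the work surface. World frame = base frame: x ahead of the robot, y to its left, z up, the work surface at z = 0. Lengths are in m, angles in rad, forces in N, time in s.
With the tool pointing down it reaches from about 0.4 to 0.875 m from the base axis. Payload 6.5 kg.
Tool frame: the origin (TCP) lies midway between the tips of the shut fingers; the grasp point (between the pads) lies 19 mm behind it (env.grip_point_offset is the distance from the TCP to the grasp point, in m); z points along the fingers, y is the line along which they close (so a half turn about z gives the same grasp; the last joint's range is limited). The gripper opens to 88 mm and grips with 3 to 60 N. Pads are 18 mm wide; open, the fingers measure 123 mm over their backs; the gripper's body (75 mm by 187 mm) begins 45 mm behind the grasp point.
Start: joints at [1.26, 0.536, -0.004, 1.538, 0.003, 1.067, -0.071], TCP at [0.158, -0.631, 0.239] pointing down, gripper open.
Joint ranges: [-2.7, 2.7], [-0.37, 2.16], [-1.27, 1.26], [0.24, 2.4], [-1.31, 4.45], [0.19, 1.91], [-2.76, 2.76]. Speed limits (rad/s): [2.39, 2.39, 3.14, 3.14, 3.14, 3.14, 3.14].

## Interface

Orientations are given as a rotation vector (axis times angle).
In Python, from bench import env, snapshot, ticket gives the robot as it stands.
- The arm moves only by the tool arm_command, never from a script. Its argument "commands" is one flat list of numbers, 5 for each row, row after row: the opening, from 0 (shut) to 1 (fully open), then the shift along the tool's x, y, z in mm, then the turn about the tool's z in rad. A call has 1 to 8 rows; each row shifts and turns the commanded pose from where the row before left it, along the tool's axes as they then stand; what a row does not reach is not made up. A row lasts 1/10 s, in which the tool goes at most 50 mm and 8.59 degrees, less where a joint would pass 70% of its speed; a pose out of reach is approached as far as the arm can. A call is refused whole if a number of a shift passes 50 or a number of a turn 0.15, either way. A call with a gripper value outside its range is refused whole. The fingers move at their own pace and stop on an object; the grip force is fixed at half the most. Time passes only in rows, so rows that do not move let the fingers close. It gives the time, the measured TCP pose, the force, the opening and the grip force at its end, in the units of the state.
- env.get_obs(): the state, without advancing time (a new reading comes with each control period).
- snapshot(name): name is "scene" or "top" or "wrist"; returns a dict with "pixels" (384x512x3 uint8, red, green, blue), "depth" (384x512 float32, m along the optical axis (not along the pixel's ray), 0 where there is no reading), "mtx" (3x3 intrinsics, pixels), "eye" and "attitude" of the camera in the world. Camera axes: x right, y up, looking along -z (the intrinsics and any distortion apply to the point x, -y, -z); pixel columns grow to the right and rows downward; lengths in m; the calibration is good to about 2 mm. A picture is of the moment at which its call begins.
- ticket.finish_job(): hands the job in; it is judged then, once.
The state is a dict: "clock": time; "joints": joint angles; "qvel": joint speeds; "joint_torque": joint torques, N m; "eef_pos": TCP position; "tool_rot": TCP orientation; "contact_force": force on the tool from outside, world axes, zero at the start; "wrist_torque": the same for the moment, N m; "grip_width": finger opening in m; "finger_force": force on a finger pad.
Only numpy, scipy, OpenCV 4.12 (cv2) and the standard library are available. Lean on these libraries where they do the work, as an engineer would, in place of code of your own. Each camera call takes 0.05 s, during which the arm holds its last target. There are 200 camera calls.

## Working session

There is one attempt and no reset: what is moved stays moved. The work goes in short steps, Python scripts to look and compute and a tool call to move; the robot and the scene stay as the last step left them, time stands still between calls to the robot, and variables do not carry over. Pictures are saved under pics/ and viewed, at most 10 in all, crops included, and the job is handed in when it is done.

Besides the shell and the picture viewer there is one more tool, called after "Request:" by a JSON object that holds its "op" and its "data". arm_command: Moves the arm, as the interface text tells. Its arguments: {"type":"object","properties":{"commands":{"type":"array","items":{"type":"number"}}},"required":["commands"]}

```bash
mkdir -p pics; cat > h.py <<'E'
import numpy as np, cv2
from scipy.spatial.transform import Rotation as R
from bench import env, snapshot, ticket
def rot(a):
    a=np.array(a,float)
    if a.shape==(3,3): return a
    return R.from_rotvec(a).as_matrix() if a.size==3 else R.from_quat(a).as_matrix()
def save(s,n): cv2.imwrite('pics/'+n,cv2.cvtColor(s['pixels'],cv2.COLOR_RGB2BGR))
def ray(s,u,v,z):
    K=s['mtx']; d=np.array([(u-K[0,2])/K[0,0],-(v-K[1,2])/K[1,1],-1.]); d=rot(s['attitude'])@d
    e=np.array(s['eye']); return e+d*(z-e[2])/d[2]
def pt(s,u,v):
    K=s['mtx'];D=float(s['depth'][int(v),int(u)]); return np.array(s['eye'])+rot(s['attitude'])@(D*np.array([(u-K[0,2])/K[0,0],-(v-K[1,2])/K[1,1],-1.]))
E
python3 - <<'E'
from h import *
a=snapshot('top');b=snapshot('scene')
np.save('top.npy',a,allow_pickle=True);np.save('scene.npy',b,allow_pickle=True)
im=np.hstack([a['pixels'],b['pixels']]);save(a,'top.png');save(b,'scene.png')
print(a['eye'],a['attitude'],a['mtx'],b['eye']);o=env.get_obs();print(o['clock'],o['eef_pos'],o['tool_rot'])
E
```

```text
[ 0.36564638 -0.01020756  1.22813106] [ 0.12235146 -0.12119058 -1.57879632] [[388.36073791   0.         254.78472021]
 [  0.         388.36073791 192.70791983]
 [  0.           0.           1.        ]] [ 0.92435481 -0.45250762  1.09098566]
0.1 [ 0.15738358 -0.63008702  0.23793296] [-3.11656437e+00 -3.83432262e-01  4.61909595e-04]
```

View pics/top.png

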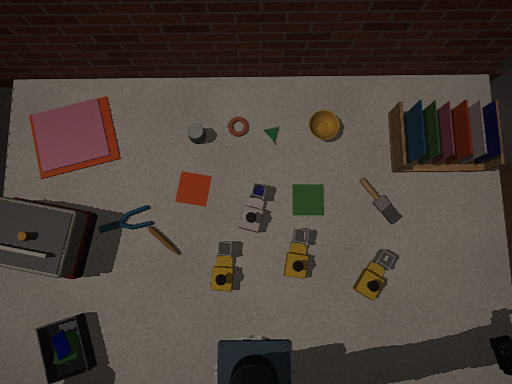

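View pics/scene.png

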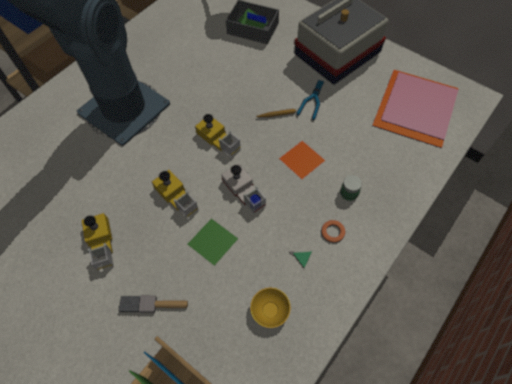

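The top view shows one white housing with its black cap at (251,217) and a clear magazine holding blue at (260,190). There are three yellow look-alikes at (222,281), (297,266) and (372,284). The orange square is at (194,189) and the green one at (308,199). The white unit is the one that fits, since it's white and has blue blanks inside. The pink and orange book at (75,137) isn't the paper square.

```bash
cat > m.py <<'E'
from h import *
def blob(s,mask,roi):
    x0,y0,x1,y1=roi; m=np.zeros(mask.shape,np.uint8); m[y0:y1,x0:x1]=mask[y0:y1,x0:x1]
    n,l,st,c=cv2.connectedComponentsWithStats(m); i=1+np.argmax(st[1:,4]); return c[i],st[i],(l==i).astype(np.uint8)
E
python3 - <<'E'
from m import *
for n,rc,rb,ro in (('top',(238,205,264,230),(248,178,274,202),(165,165,222,212)),('scene',(228,160,246,178),(240,185,270,212),(275,135,330,182))):
    s=np.load(n+'.npy',allow_pickle=True).item(); h=cv2.cvtColor(s['pixels'],cv2.COLOR_RGB2HSV); p=s['pixels']
    c,st,_=blob(s,(p.max(2)<45).astype(np.uint8),rc); print(n,'cap',c,st,ray(s,*c,.082),pt(s,*c))
    c,st,_=blob(s,((h[...,0]>105)&(h[...,0]<130)&(h[...,1]>120)).astype(np.uint8),rb); print('blank',c,st,ray(s,*c,.04),pt(s,*c))
    c,st,m=blob(s,((h[...,0]<15)&(h[...,1]>150)&(h[...,2]>80)).astype(np.uint8),ro); print('orange',c,st,ray(s,*c,0))
    r=cv2.boxPoints(cv2.minAreaRect(cv2.findContours(m,0,1)[0][0])); print(np.array([ray(s,*q,0)[:2] for q in r]).round(4).tolist())
s=np.load('top.npy',allow_pickle=True).item()
cv2.imwrite('pics/c.png',cv2.resize(cv2.cvtColor(s['pixels'][160:240,165:335],cv2.COLOR_RGB2BGR),None,fx=4.5,fy=4.5,interpolation=2))
E
```

```text
top cap [250.8452381  217.03571429] [246 212  11  11  84] [0.47183933 0.00209824 0.082     ] [0.47208255 0.00212642 0.07937494]
blank [258.85074627 190.47761194] [255 186   9  10  67] [ 0.55793868 -0.02306488  0.04      ] [ 0.55832598 -0.02309077  0.03760698]
orange [193.15638298 188.40744681] [176 171  36  36 940] [0.57357858 0.18708017 0.        ]
[[0.534, 0.2442], [0.6334, 0.2277], [0.6137, 0.1301], [0.5147, 0.1477]]
scene cap [235.71052632 170.82894737] [232 166   9  12  76] [4.7735262e-01 3.7340371e-05 8.2000000e-02] [0.47505157 0.00236692 0.07680602]
blank [254.69491525 198.13559322] [251 194   9   9  59] [ 0.5569087  -0.01809647  0.04      ] [ 0.55547868 -0.01640583  0.03590977]
orange [301.52105897 159.30685921] [280 142  44  36 831] [0.5729832  0.18932602 0.        ]
[[0.5186, 0.1537], [0.5238, 0.2539], [0.6258, 0.2266], [0.6181, 0.1301]]
```

View pics/c.png

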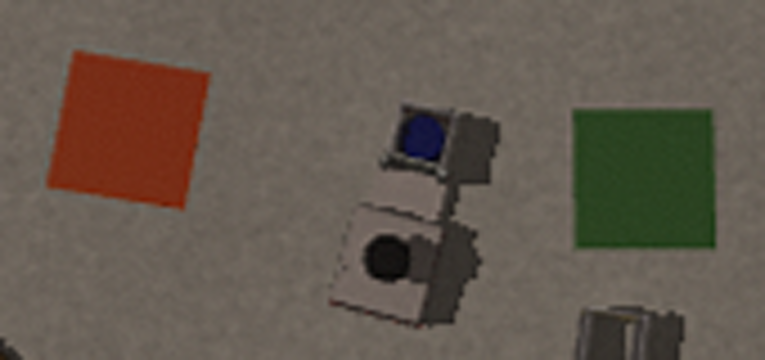

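The crop confirms it: the only white housing with blue in its magazine has its cap at crop (387,258), and orange is at its left. The dispenser's x axis points at about -16°, the eject spot is near (0.614,-0.039), and orange is centred near (0.574,0.188). I'll turn to yaw 74°, shut the fingers and move over the cap.

Request:
{"op": "arm_command", "data": {"commands": [0, 0, 0, 0, -0.131, 0, 0, 0, 0, -0.131, 0, 0, 0, 0, -0.131, 0, 0, 0, 0, -0.131, 0, 0, 0, 0, -0.131, 0, 0, 0, 0, -0.131, 0, 0, 0, 0, -0.131, 0, 0, 0, 0, -0.131]}}

```text
clock: 0.9
eef_pos: [0.1574, -0.6303, 0.2382]
tool_rot: [-2.502, -1.898, -0.0]
contact_force: [-0.3, 0.3, 0.2]
grip_width: 0.0261
finger_force: 0.0
```

Request:
{"op": "arm_command", "data": {"commands": [0, 30, 32, 0, 0, 0, 30, 32, 0, 0, 0, 30, 32, 0, 0, 0, 30, 32, 0, 0, 0, 45, 0, 0, 0, 0, 45, 0, 0, 0, 0, 45, 0, 0, 0, 0, 45, 0, 0, 0]}}

```text
clock: 1.7
eef_pos: [0.363, -0.3753, 0.2384]
tool_rot: [-2.507, -1.892, 0.0]
contact_force: [1.0, -0.2, 0.6]
grip_width: -0.0001
finger_force: 0.0
```

Request:
{"op": "arm_command", "data": {"commands": [0, 45, 0, 0, 0, 0, 45, 0, 0, 0, 0, 45, 0, 0, 0, 0, 45, 0, 0, 0, 0, 45, 0, 0, 0, 0, 45, 0, 0, 0, 0, 45, 0, 0, 0, 0, 0, 0, 0, 0]}}

```text
clock: 2.5
eef_pos: [0.4506, -0.068, 0.239]
tool_rot: [-2.498, -1.904, -0.004]
contact_force: [0.5, -1.2, 0.7]
grip_width: 0.0003
finger_force: 0.0
```

Request:
{"op": "arm_command", "data": {"commands": [0, 37, 1, 0, 0, 0, 37, 1, 0, 0, 0, 0, 0, 45, 0, 0, 0, 0, 45, 0, 0, 0, 0, 40, 0, 0, 0, 0, 10, 0, 0, 0, 0, 0, 0]}}

```text
clock: 3.2
eef_pos: [0.4705, -0.0041, 0.0978]
tool_rot: [-2.506, -1.891, 0.004]
contact_force: [-0.4, -0.7, -0.0]
grip_width: 0.0001
finger_force: 0.0
```

```bash
python3 - <<'E'
from m import *
a=snapshot('scene');w=snapshot('wrist');o=env.get_obs();print(o['clock'],o['eef_pos'],o['contact_force'])
A=cv2.resize(a['pixels'][130:230,190:310],(480,400),interpolation=2)
B=cv2.resize(w['pixels'],(320,240))
im=np.zeros((400,800,3),np.uint8);im[:,:480]=A;im[:240,480:]=B
save({'pixels':im},'d.png')
E
```

```text
3.3 [ 0.4727245  -0.00387446  0.10008382] [-0.05424626  0.39438734  0.23444443]
```

View pics/d.png

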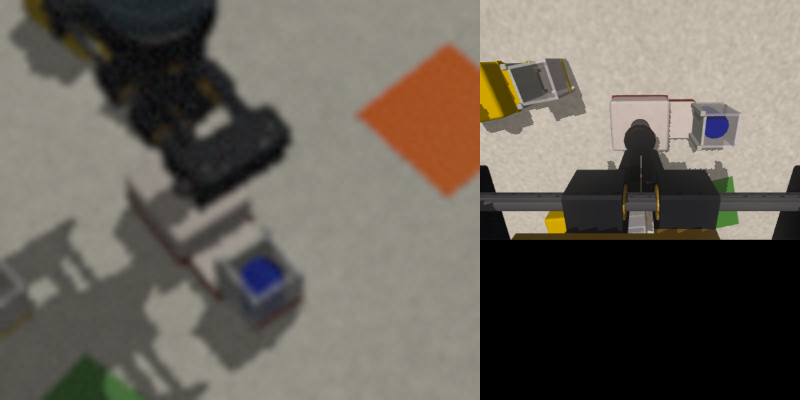

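The fingers stand over the black cap, which the wrist inset shows at (640,135) just beyond the finger tips. I'll shift 5 mm along tool x and press slowly.

Request:
{"op": "arm_command", "data": {"commands": [0, 5, 0, 6, 0, 0, 0, 0, 6, 0, 0, 0, 0, 3, 0, 0, 0, 0, 2, 0, 0, 0, 0, 2, 0, 0, 0, 0, 2, 0, 0, 0, 0, 2, 0, 0, 0, 0, 2, 0]}}

```text
clock: 4.1
eef_pos: [0.4731, 0.001, 0.0741]
tool_rot: [2.507, 1.892, -0.0]
contact_force: [-2.4, -0.7, 9.4]
grip_width: 0.0001
finger_force: 4.6
```

Request:
{"op": "arm_command", "data": {"commands": [0, 0, 0, 2, 0, 0, 0, 0, 2, 0, 0, 0, 0, 2, 0, 0, 0, 0, 2, 0, 0, 0, 0, 2, 0, 0, 0, 0, 2, 0, 0, 0, 0, 2, 0, 0, 0, 0, 0, 0]}}

```text
clock: 4.9
eef_pos: [0.4731, 0.0011, 0.06]
tool_rot: [2.507, 1.892, -0.0]
contact_force: [-2.2, -0.4, 7.1]
grip_width: 0.0005
finger_force: 3.7
```

Request:
{"op": "arm_command", "data": {"commands": [0, 0, 0, 2, 0, 0, 0, 0, 1, 0, 0, 0, 0, 1, 0, 0, 0, 0, 0, 0]}}

```text
clock: 5.3
eef_pos: [0.4732, 0.0011, 0.0573]
tool_rot: [2.507, 1.892, -0.001]
contact_force: [-6.6, -0.9, 26.2]
grip_width: 0.0002
finger_force: 12.8
```

The force jumped at z = 57 mm, which is the hard stop, so the plunger is fully down. I'll let it up, move to the far side of the eject spot, and look.

Request:
{"op": "arm_command", "data": {"commands": [0, 0, 0, -3, 0, 0, 0, 0, -6, 0, 0, 0, 0, -10, 0, 0, 0, 0, -15, 0, 0, 0, 0, -40, 0, 0.19, 0, 0, -40, 0, 0.19, -45, 0, 0, 0, 0.19, -45, 0, 0, 0]}}

```text
clock: 6.1
eef_pos: [0.4492, -0.0858, 0.1715]
tool_rot: [2.503, 1.895, 0.004]
contact_force: [0.8, 0.3, -0.7]
grip_width: 0.0168
finger_force: 0.0
```

Request:
{"op": "arm_command", "data": {"commands": [0.19, 0, 49, 0, 0, 0.19, 0, 49, 0, 0, 0.19, 0, 50, 0, 0, 0.19, 0, 0, 0, 0, 0.19, 0, 0, 0, 0]}}

```text
clock: 6.6
eef_pos: [0.5907, -0.126, 0.1693]
tool_rot: [-2.507, -1.891, 0.0]
contact_force: [-0.5, 0.4, -0.1]
grip_width: 0.0165
finger_force: 0.0
```

```bash
python3 - <<'E'
from m import *
a=snapshot('scene');t=snapshot('top');w=snapshot('wrist');o=env.get_obs();print(o['clock'],o['eef_pos'],o['tool_rot'],o['grip_width'])
im=np.zeros((600,800,3),np.uint8)
im[:300,:400]=cv2.resize(a['pixels'][150:240,210:330],(400,300),interpolation=2)
im[:300,400:]=cv2.resize(t['pixels'][145:235,200:320],(400,300),interpolation=2)
im[300:,:400]=cv2.resize(w['pixels'],(400,300))
save({'pixels':im},'e.png')
for n,s,r in(('scene',a,(230,180,330,240)),('top',t,(230,150,300,215))):
    h=cv2.cvtColor(s['pixels'],cv2.COLOR_RGB2HSV);x0,y0,x1,y1=r
    m=((h[...,0]>105)&(h[...,0]<130)&(h[...,1]>120)&(h[...,2]>40)).astype(np.uint8);M=m*0;M[y0:y1,x0:x1]=m[y0:y1,x0:x1]
    k,l,st,c=cv2.connectedComponentsWithStats(M)
    for i in range(1,k):
        if st[i,4]>15: print(n,c[i],st[i],ray(s,*c[i],.01),pt(s,*c[i]))
E
```

```text
6.75 [ 0.58927049 -0.12562609  0.16974933] [-2.50644486e+00 -1.89271905e+00  1.62444458e-03] 0.016795731043792304
scene [268.47916667 220.0625    ] [264 215   9   9  48] [ 0.61926617 -0.03679824  0.01      ] [ 0.61868433 -0.03600545  0.00793846]
top [262.95588235 174.82352941] [259 171   9   9  68] [ 0.61334213 -0.03717048  0.01      ] [ 0.61388995 -0.03723011  0.00730589]
top [259.52173913 191.2826087 ] [256 187   8   9  46] [ 0.56017932 -0.02548712  0.01      ] [ 0.55722662 -0.0252552   0.02848932]
```

View pics/e.png

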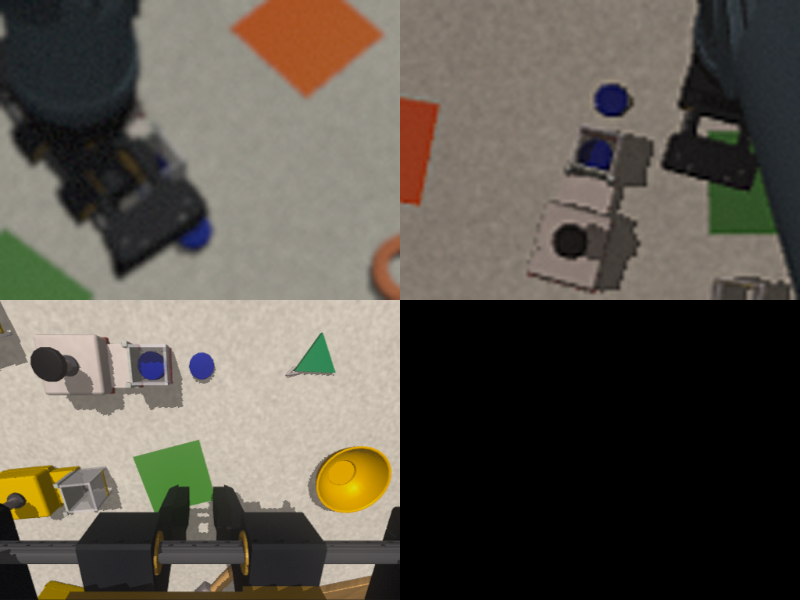

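The blank is out at (0.614,-0.038), at top-crop pixel (612,100). The plunger is back up and the next blank is still in the magazine. The fingers are aligned with it, so I'll descend behind it.

Request:
{"op": "arm_command", "data": {"commands": [0.19, 22, 0, 40, 0, 0.19, 22, 0, 40, 0, 0.19, 0, 0, 40, 0, 0.19, 0, 0, 25, 0, 0.19, 0, 0, 15, 0, 0.19, 0, 0, 0, 0, 0.19, 0, 0, 0, 0]}}

```text
clock: 7.45
eef_pos: [0.6032, -0.0839, 0.0109]
tool_rot: [2.507, 1.891, 0.002]
contact_force: [0.2, -0.3, 1.0]
grip_width: 0.0167
finger_force: 0.0
```

```bash
python3 - <<'E'
from h import *
o=env.get_obs();print(o['clock'],o['eef_pos'],o['contact_force'])
E
```

```text
7.45 [ 0.60317821 -0.08389637  0.01089492] [ 0.2445766  -0.30345384  0.98969728]
```

Request:
{"op": "arm_command", "data": {"commands": [0.19, 0, 0, 4, 0, 0.19, 0, 0, 3, 0, 0.19, 8, 0, 0, 0, 0.19, 8, 0, 0, 0, 0.19, 6, 0, 0, 0, 0.19, 6, 0, 0, 0, 0.19, 7, 0, 0, 0, 0.19, 7, 0, 0, 0]}}

```text
clock: 8.25
eef_pos: [0.6144, -0.0428, 0.0027]
tool_rot: [2.508, 1.892, -0.0]
contact_force: [0.4, -0.2, 0.2]
grip_width: 0.0167
finger_force: 0.2
```

Request:
{"op": "arm_command", "data": {"commands": [0.19, 7, 0, 0, 0, 0.19, 7, 0, 0, 0, 0.19, 7, 0, 0, 0, 0.19, 7, 0, 0, 0, 0.19, 7, 0, 0, 0, 0.19, 0, 0, 0, 0]}}

```text
clock: 8.85
eef_pos: [0.6241, -0.0079, 0.0028]
tool_rot: [-2.506, -1.894, -0.002]
contact_force: [0.6, -0.4, 0.5]
grip_width: 0.0167
finger_force: 0.0
```

```bash
cat > look.py <<'E'
from m import *
import sys
def look(name,save_=True):
    t=snapshot('top');a=snapshot('scene');o=env.get_obs();e=np.array(o['eef_pos']);Rm=rot(o['tool_rot'])
    print(o['clock'],e,np.degrees(np.arctan2(Rm[1,0],Rm[0,0])),o['contact_force'])
    for n,s,r in(('scene',a,(220,130,340,240)),('top',t,(165,150,300,215))):
        h=cv2.cvtColor(s['pixels'],cv2.COLOR_RGB2HSV);x0,y0,x1,y1=r
        m=((h[...,0]>105)&(h[...,0]<130)&(h[...,1]>120)&(h[...,2]>40)).astype(np.uint8);M=m*0;M[y0:y1,x0:x1]=m[y0:y1,x0:x1]
        k,l,st,c=cv2.connectedComponentsWithStats(M)
        for i in range(1,k):
            if st[i,4]>8:
                p=ray(s,*c[i],.01); print(n,c[i].round(1),st[i],p.round(4),'tool',(Rm.T@(p-e)).round(4))
    if save_:
        im=np.zeros((400,800,3),np.uint8)
        im[:,:400]=cv2.resize(a['pixels'][130:240,220:330],(400,400),interpolation=2)
        im[:,400:]=cv2.resize(t['pixels'][125:235,165:275],(400,400),interpolation=2)
        save({'pixels':im},name)
look(sys.argv[1])
E
python3 look.py f.png
```

```text
8.95 [ 0.6237651  -0.00958151  0.00264675] 74.09325947559464 [-0.43780978 -0.1266788  -0.0096204 ]
scene [254.4 198.7] [251 196   7   6  30] [ 0.547  -0.0077  0.01  ] tool [-0.0192 -0.0743 -0.0073]
```

View pics/f.png

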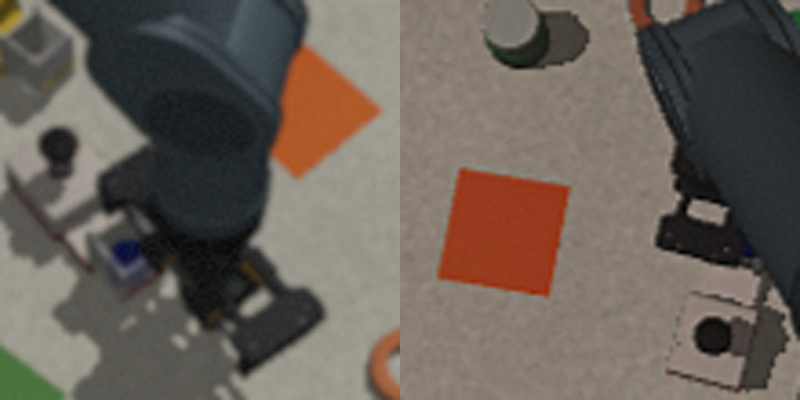

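The gripper hides the blank in both views, so I'll check with the wrist camera.

```bash
cat > lw.py <<'E'
from m import *
w=snapshot('wrist');o=env.get_obs();e=np.array(o['eef_pos']);Rm=rot(o['tool_rot'])
print(o['clock'],e.round(4),np.degrees(np.arctan2(Rm[1,0],Rm[0,0])).round(1),np.round(o['contact_force'],1))
h=cv2.cvtColor(w['pixels'],cv2.COLOR_RGB2HSV)
m=((h[...,0]>105)&(h[...,0]<130)&(h[...,1]>120)&(h[...,2]>50)).astype(np.uint8)
k,l,st,c=cv2.connectedComponentsWithStats(m)
for i in range(1,k):
    if st[i,4]>150: p=ray(w,*c[i],.01); print(c[i].round(),st[i],p.round(4),'tool',(Rm.T@(p-e)).round(4))
save(w,__import__('sys').argv[1])
E
python3 lw.py w1.png
```

```text
9.0 [ 0.6237 -0.01    0.0026] 74.1 [ 0.2  0.1 -0.1]
[257. 214.] [ 227  185   61   59 2786] [0.6307 0.0144 0.01  ] tool [ 0.0254  0.     -0.0074]
```

View pics/w1.png

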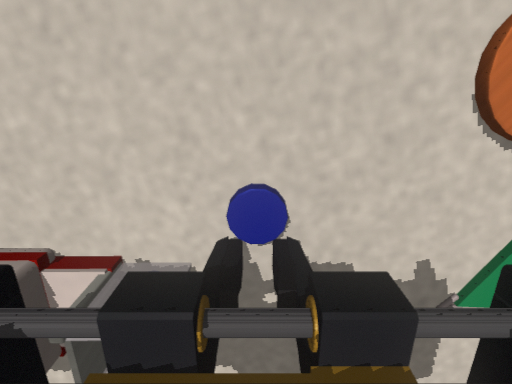

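The blank sits centred in the cradle, at wrist pixel (257,214), which is (0.631,0.014). It's past the magazine, so I'll curve left towards orange.

Request:
{"op": "arm_command", "data": {"commands": [0.19, 5, 0, 0, 0, 0.19, 7, 1, 0, -0.06, 0.19, 7, 1, 0, -0.06, 0.19, 7, 1, 0, -0.06, 0.19, 7, 1, 0, -0.06, 0.19, 7, 1, 0, -0.06, 0.19, 7, 1, 0, -0.06, 0.19, 0, 0, 0, 0]}}

```text
clock: 9.8
eef_pos: [0.6364, 0.0372, 0.0028]
tool_rot: [-2.126, -2.312, -0.001]
contact_force: [-1.1, 0.7, -1.5]
grip_width: 0.0166
finger_force: 0.0
```

```bash
python3 lw.py w2.png
```

```text
9.85 [0.6364 0.0363 0.0027] 94.7 [ 1.1 -0.7  0.6]
[257. 217.] [ 227  188   60   59 2765] [0.6342 0.0603 0.01  ] tool [ 0.0242 -0.0003 -0.0073]
```

Request:
{"op": "arm_command", "data": {"commands": [0.19, 7, 1, 0, -0.06, 0.19, 7, 1, 0, -0.06, 0.19, 7, 1, 0, -0.06, 0.19, 7, 1, 0, -0.06, 0.19, 7, 1, 0, -0.06, 0.19, 7, 1, 0, -0.06, 0.19, 7, 1, 0, -0.06, 0.19, 7, 0, 0, 0]}}

```text
clock: 10.65
eef_pos: [0.6272, 0.0902, 0.0026]
tool_rot: [1.602, 2.702, -0.0]
contact_force: [0.5, -0.8, -0.7]
grip_width: 0.0168
finger_force: 0.1
```

Request:
{"op": "arm_command", "data": {"commands": [0.19, 7, 0, 0, 0, 0.19, 7, 0, 0, 0, 0.19, 7, 0, 0, 0, 0.19, 7, 0, 0, 0, 0.19, 5, 0, 0, 0, 0.19, 0, 0, 0, 0]}}

```text
clock: 11.25
eef_pos: [0.6108, 0.1208, 0.0028]
tool_rot: [-1.598, -2.704, -0.0]
contact_force: [-0.6, -0.3, 0.1]
grip_width: 0.0168
finger_force: 0.0
```

```bash
python3 lw.py w3.png
```

```text
11.3 [0.6111 0.12   0.0027] 118.8 [ 0.1 -0.9 -0.2]
[257. 218.] [ 227  191   60   56 2617] [0.5988 0.1404 0.01  ] tool [ 0.0238 -0.001  -0.0073]
```

View pics/w3.png

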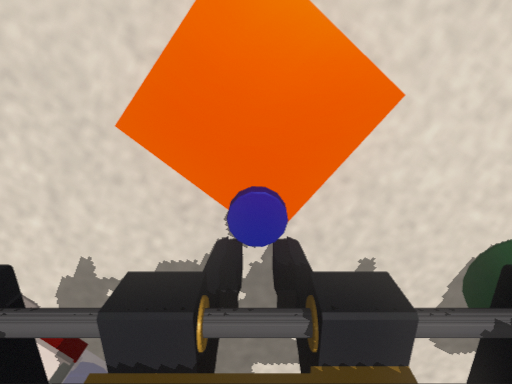

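The blank, at wrist (257,217), is on the near corner of the orange square, whose middle is near (260,105). It needs 53 mm more, straight ahead.

Request:
{"op": "arm_command", "data": {"commands": [0.19, 7, 0, 0, 0, 0.19, 7, 0, 0, 0, 0.19, 7, 0, 0, 0, 0.19, 7, 0, 0, 0, 0.19, 7, 0, 0, 0, 0.19, 7, 0, 0, 0, 0.19, 7, 0, 0, 0, 0.19, 4, 0, 0, 0]}}

```text
clock: 12.1
eef_pos: [0.5853, 0.167, 0.0027]
tool_rot: [-1.599, -2.704, -0.0]
contact_force: [0.7, 0.2, -0.6]
grip_width: 0.017
finger_force: 0.0
```

Request:
{"op": "arm_command", "data": {"commands": [0.19, 0, 0, 0, 0, 0.19, -10, 0, 0, 0, 0.19, -25, 0, 0, 0, 0.19, 0, 0, -40, 0, 0.19, 0, 0, -45, 0, 0.19, 0, 0, -45, 0, 0.19, 0, 0, -45, 0, 0.19, 0, 0, 0, 0]}}

```text
clock: 12.9
eef_pos: [0.6068, 0.1355, 0.1842]
tool_rot: [1.599, 2.695, 0.012]
contact_force: [0.3, -0.2, -0.0]
grip_width: 0.0168
finger_force: 0.0
```

```bash
python3 lw.py w4.png; python3 - <<'E'
from m import *
t=snapshot('top');w=cv2.cvtColor(cv2.imread('pics/w4.png'),4)
im=np.zeros((600,800,3),np.uint8);im[:300,:400]=cv2.resize(w,(400,300));im[:300,400:]=cv2.resize(t['pixels'][145:220,160:260],(400,300),interpolation=2)
im[300:,:400]=cv2.resize(t['pixels'],(400,300));im[300:,400:]=cv2.resize(snapshot('scene')['pixels'],(400,300));save({'pixels':im},'g.png')
E
```

```text
12.95 [0.6052 0.1346 0.181 ] 118.7 [ 0.   0.7 -0. ]
[251. 116.] [238 102  28  29 646] [0.5736 0.1861 0.01  ] tool [ 0.0608 -0.0041  0.1708]
```

View pics/g.png

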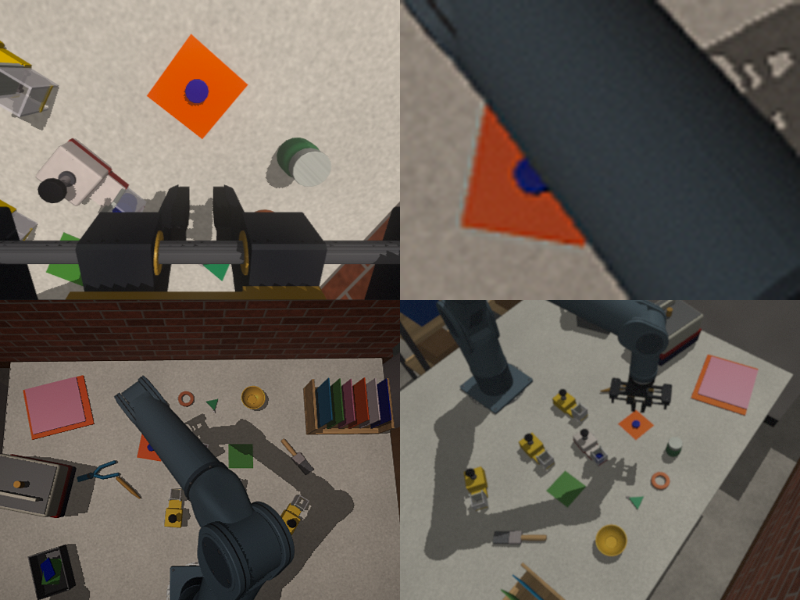

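The blank lies in the middle of the orange square, at wrist inset (196,91). The other things are in place and the arm is clear, so I'll hand in.

```bash
python3 -c "
from bench import ticket
print(ticket.finish_job())"
```

```text
the job is handed in; nothing more can be done
None
```

I pressed the plunger fully down once and let it up. One blue blank came out, and I slid it flat to the middle of the orange square; the arm was clear when I handed in at about 13 s, with no verdict returned.

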